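# Fit the key on the air valve and open it

## Robot

A 6-joint arm with a two-finger parallel gripper is mounted at the origin on a cart in front of the work surface, level with it; the furniture and walls round the work are solid. World frame = base frame: x ahead of the robot, y to its left, z up, the work surface at z = 0. Lengths are in mm, angles in rad, forces in N, time in s.
With the tool pointing down it reaches from about 350 to 725 mm from the base axis. Payload 6 kg.
Tool frame: the origin (TCP) lies on the centre line of the jaws, within the pads' length; the fingertips stand ahead of it and the grasp point (between the pads) lies 11 mm behind it (env.tcp_to_tips is the z of the fingertips in the tool frame, in mm); z points along the fingers, y is the line along which they close (so a half turn about z gives the same grasp; the last joint's range is limited). The gripper opens to 85 mm and grips with 20 to 120 N. Pads are 22 mm wide; open, the fingers measure 114 mm over their backs; the gripper's body (76 mm by 85 mm) begins 54 mm behind the grasp point. The pads swing forward as they close: fully open they stand 13 mm farther back than shut.
Start: joints at [1.566, 0.04, 0.085, 0, -1.615, -0.334], TCP at [199.386, 565.879, 239.261] pointing down, gripper open.
Joint ranges: [-2.56, 2.56], [-1.29, 2.01], [-1.08, 1.49], [-3.29, 1.98], [-2.81, -0.18], [-2.99, 2.99]. Speed limits (rad/s): [2.57, 2.57, 3.01, 3.14, 3.14, 3.14].

## Interface

Orientations are given as a unit quaternion [w, x, y, z].
In Python, from rig import env gives the robot as it stands.
- The arm moves only by the tool arm_command, never from a script. Its argument "steps" is a list of rows, each an object of numbers: "rx", "ry", "rz": the turn, a rotation vector about the world's x, y, z normalised to -1 to 1, where 1 is 45 degrees; "tx", "ty", "tz": the shift along the world's x, y, z normalised to -1 to 1, where 1 is 0.2 m; "fingers": the opening, from -1 (shut) to 1 (fully open). In form: [{"rx": .., "ry": .., "rz": .., "tx": .., "ty": .., "tz": .., "fingers": ..}, ...]. A call has 1 to 5 rows; each row is the pose to reach, as a shift and turn from the pose commanded when the call began; what a row does not reach only later rows make up. A row lasts 1/12 s, in which the tool goes at most 41.7 mm and 7.16 degrees, less where a joint would pass 70% of its speed; a pose out of reach is approached as far as the arm can. A call with a number of a shift or a turn outside -1 to 1 is refused whole. A call with a gripper value outside its range is refused whole. The fingers move at their own pace and stop on an object; "squeeze" is the grip in N (left out, the last holds). Time passes only in rows, so rows that repeat a pose let the fingers close. It gives the time, the measured TCP pose, the force, the opening and the grip force at its end, in the units of the state.
- env.state(): the state, without advancing time (a new reading comes with each control period).
- env.camera(name): name is "side" or "top" or "wrist"; returns the picture (420x560x3 uint8, blue, green, red); there is no depth.
- env.camera_info(name): a dict with "mtx" (3x3 intrinsics, pixels), "rvec" (rotation vector, rad) and "tvec" (3), from world to camera coordinates, as OpenCV has them. Camera axes: x right, y down, z forward; pixel columns grow to the right and rows downward; lengths in mm; the calibration is good to about 2 mm. A picture is of the moment at which its call begins: read the wrist's pose just before it. camera_info takes no time and is no camera call; for the wrist camera it gives the pose at the moment of the call.
- env.sign_off(): hands the job in; it is judged then, once.
The state is a dict: "time": time; "q": joint angles; "qd": joint speeds; "joint_torque": joint torques, N m; "eef_pos": TCP position; "orientation": TCP orientation; "force": force on the tool from outside, world axes, zero at the start; "moment": the same for the moment, N m; "gripper_width": finger opening in mm; "grip_force": force on a finger pad.
Only numpy, scipy, OpenCV 4.12 (cv2) and the standard library are available. Lean on these libraries where they do the work, as an engineer would, in place of code of your own. Each camera call takes 0.05 s, during which the arm holds its last target. There are 200 camera calls.

## Task

Open the bench air valve with its loose key: take the red-handled key, push it (do not drop it) straight down onto the valve's square stem until the spring ball clicks and the key is fully home, then turn it counter-clockwise seen from above, letting it rise with the stem, until the yellow pointer reaches the green stop. Leave the key fully seated on the open valve and let go of it. Do not shift the plaster mould block, the mixing cup or the brush.

Things in the scene. Friction and masses are not known exactly. Their poses are not given: they have to be found in the camera images.
- valve: fixed blue valve on a dark 100 x 90 mm foot plate, 102 mm high to its stem's top when shut; origin: centre of the underside, on the stem's vertical axis; pipe 138 mm long along y. An 88 mm round stop plate (top at 57 mm) has two studs 39 mm off the axis, 74 mm high: red (shut) near -x, green (open). The yellow pointer on the stem lies along -x when shut, swings to green
- stem_top (a point): centre of the top of the upright square steel stem; axes turn and rise with it, x and y square to its flats. Stem 20 mm square, 32 mm tall above its collar (top 4 mm only 17 mm square as lead-in). A 12 mm spring ball stands 2.6 mm out of one flat, 15 mm below the top. The key fits in all four quarter-turn positions
- valve_stem (a joint): rotation of the stem in rad: 0 shut (as at the start), 1.4 fully open at the green stop (end of travel); positive is counter-clockwise seen from above. The stem screws itself up 6 mm per rad (8.4 mm in all). It turns with about 0.15 N m of friction and stays where it is left
- key: loose valve key, 92 mm tall, about 0.3 kg, upright on the bench, socket mouth down; origin: centre of the mouth (underside), z up to the grip. Lower 48 mm: steel, 46 x 46 mm, square to the key's x and y like the hole in it. Red bar grip on top, from 52 to 92 mm height, 64 mm long along x, 22 mm thick along y
- key_seat (a point): centre of the ceiling of the key's square hole (21.2 mm wide, 32 mm deep; mouth bevelled out to 27 mm over 4 mm); meets stem_top when fully home. The spring ball touches the mouth 15 to 20 mm before home, resists with 7 to 10 N (the key's weight alone will not seat it) and clicks into a groove round the hole over the last 5 mm
- key_grip (a point): middle of the key's red grip, 74 mm above the mouth: pinch it here, across the key's y
- mould_half_a: bystander: loose white plaster mould block, 66 x 105 x 50 mm, origin at the centre of its underside
- mix_cup: bystander: loose clear mixing cup with a blue rest in it, 74 mm wide, 86 mm high, origin at the centre of its underside
- slip_brush: bystander: loose wooden-handled brush lying on the bench, 29 x 192 x 14 mm, long along its y, origin at the centre of its underside

How it is judged (in metres and radians):
On the way, in this order (a step that is already met when the one before it is completed fails the run):
1. the key is pushed fully home on the stem of the still shut valve (distance between key_seat and stem_top below 0.003 m and angle between the z axis of key and the z axis of valve, either way round below 0.08 rad and value of joint valve_stem below 0.3 rad), for 0.2 s.
2. the valve is turned open with the key seated (distance between key_seat and stem_top below 0.004 m and value of joint valve_stem above 1.25 rad), for 0.2 s.
At the end, for the whole second after the job is handed in: the valve stands open (stem turned past 1.25 rad of its 1.4 rad), the key sits fully home on the stem (hole ceiling within 3 mm of the stem's top, upright within 0.08 rad), at rest and released (value of joint valve_stem above 1.25 rad and distance between key_seat and stem_top below 0.003 m and angle between the z axis of key and the z axis of valve, either way round below 0.08 rad and linear speed of key below 0.02 m/s); the robot touches nothing.
It fails at once if the plaster mould block is shifted by more than 30 mm (distance of mould_half_a from where it was at the start of the episode above 0.03 m).
It fails at once if the mixing cup is shifted by more than 30 mm (distance of mix_cup from where it was at the start of the episode above 0.03 m).
It fails at once if the brush is shifted by more than 30 mm (distance of slip_brush from where it was at the start of the episode above 0.03 m).
It fails at once if the key is dropped onto the stem (it falls at over 0.35 m/s, out of the fingers, just above or on the stem) (distance between key_seat and stem_top between 0.012 and 0.035 m and contact force between the fingers and key below 0.1 N and linear speed of key above 0.35 m/s).
It also fails if it takes over 48 s, if anything falls off the work surface, if the arm or the gripper's body presses on something with over 40 N, if the wrist force passes 120 N, or if a joint passes its speed limit or range.

## Working session

There is one attempt and no reset: what is moved stays moved. The work goes in short steps, Python scripts to look and compute and a tool call to move; the robot and the scene stay as the last step left them, time stands still between calls to the robot, and variables do not carry over. Pictures are saved under pics/ and viewed, at most 10 in all, crops included, and the job is handed in when it is done.

Besides the shell and the picture viewer there is one more tool, called by a JSON object that holds its "op" and its "data", one argument or row to a line. arm_command: Moves the arm, as the interface text tells. Scaled input: -1 to 1 covers 0.2 m each way for a shift and 45 degrees each way for a turn. Its arguments: {"type":"object","properties":{"steps":{"type":"array","items":{"type":"object","properties":{"rx":{"type":"number","minimum":-1,"maximum":1},"ry":{"type":"number","minimum":-1,"maximum":1},"rz":{"type":"number","minimum":-1,"maximum":1},"tx":{"type":"number","minimum":-1,"maximum":1},"ty":{"type":"number","minimum":-1,"maximum":1},"tz":{"type":"number","minimum":-1,"maximum":1},"fingers":{"type":"number"}}}},"squeeze":{"type":"number"}},"required":["steps"]}

```bash
mkdir -p pics; ls; python3 - <<'E'
from rig import env
import cv2,numpy as np
s=env.state();print(s['time'],s['eef_pos'],s['orientation'],s['force'],env.tcp_to_tips)
a=env.camera('side');b=env.camera('top');c=env.camera('wrist')
for n,i in zip(('side','top','wrist'),(a,b,c)):
    cv2.imwrite(f'pics/{n}0.png',i);print(n,{k:np.round(v,3).tolist() for k,v in env.camera_info(n).items()})
E
```

```text
pics
0.0 [199.2096042  565.62246508 238.23253261] [ 9.10112497e-04  9.85689117e-01 -1.68570831e-01 -1.05030308e-04] [ 0.03371201 -0.14646205 -0.0355374 ] 8.0
side {'mtx': [[481.473, 0.0, 280.319], [0.0, 481.473, 206.414], [0.0, 0.0, 1.0]], 'rvec': [2.291, -0.375, 0.182], 'tvec': [-613.293, 124.233, 1133.719]}
top {'mtx': [[399.877, 0.0, 280.4], [0.0, 399.877, 214.671], [0.0, 0.0, 1.0]], 'rvec': [2.134, -2.194, 0.122], 'tvec': [-106.184, 586.52, 886.672]}
wrist {'mtx': [[289.534, 0.0, 283.834], [0.0, 289.534, 208.091], [0.0, 0.0, 1.0]], 'rvec': [-1.711, 2.416, 0.337], 'tvec': [599.408, -35.471, 379.829]}
```

View pics/side0.png

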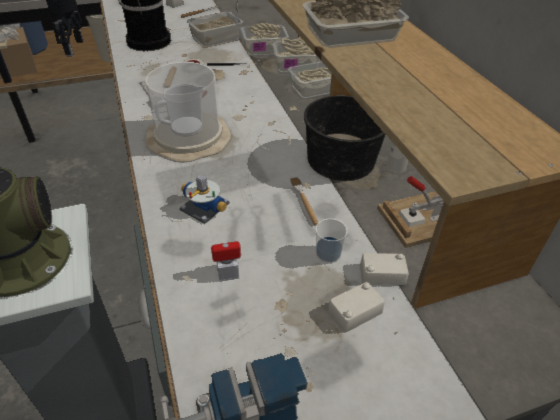

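View pics/top0.png

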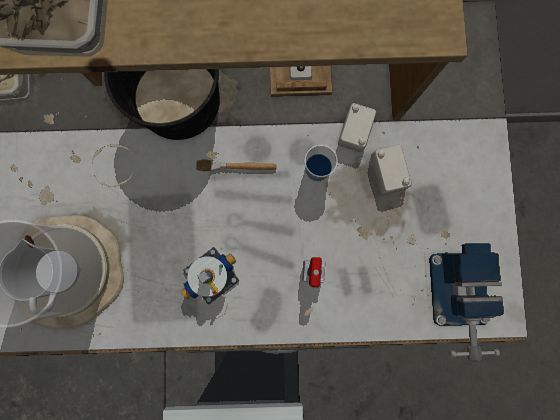

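The side view shows the key at about (226,258) and the valve at (203,195). The top view shows the key at (315,271) and the valve at (208,277). The block, cup and brush are further back (top rows below 190).

```bash
cat > h.py <<'E'
from rig import env
import cv2,numpy as np
from scipy.spatial.transform import Rotation as R
def ray(info,px):
    K,r,t=[np.array(info[k],float) for k in('mtx','rvec','tvec')]
    M=cv2.Rodrigues(r)[0];c=-M.T@t.ravel()
    d=M.T@np.linalg.inv(K)@[px[0],px[1],1];return c,d/np.linalg.norm(d)
def at_z(info,px,z):
    c,d=ray(info,px);return c+d*(z-c[2])/d[2]
def tri(obs):
    A=np.zeros((3,3));b=np.zeros(3);cs=[ray(*o) for o in obs]
    for c,d in cs:
        P=np.eye(3)-np.outer(d,d);A+=P;b+=P@c
    X=np.linalg.solve(A,b);return X,[np.linalg.norm(np.cross(X-c,d)) for c,d in cs]
def proj(info,X):
    return cv2.projectPoints(np.float64(X).reshape(-1,3),*[np.float64(info[k]) for k in('rvec','tvec','mtx')],None)[0][:,0]
E
python3 - <<'E'
from h import *
T,S=env.camera_info('top'),env.camera_info('side')
print('key top',at_z(T,(315,271),92),at_z(S,(226,244),92))
print('stem',at_z(T,(208,275),102),at_z(S,(202,180),102))
print('cup',at_z(T,(320,158),86),'brush',at_z(T,(205,164),10),at_z(T,(275,168),10),'mould',at_z(T,(390,165),50))
w=env.camera_info('wrist');c,d=ray(w,(283.8,208));e=env.state();Rt=R.from_quat(np.r_[e['orientation'][1:],e['orientation'][0]])
print('wristcam in tool',Rt.inv().apply(c-e['eef_pos']),Rt.inv().apply(d),'tool y',Rt.apply([0,1,0]),Rt.apply([1,0,0]))
t=cv2.imread('pics/top0.png');s=cv2.imread('pics/side0.png')
f=lambda i,x,y,w,h:cv2.resize(i[y:y+h,x:x+w],(400,300),interpolation=cv2.INTER_CUBIC)
m=np.vstack([np.hstack([f(t,285,241,60,45),f(t,168,243,80,60)]),np.hstack([f(s,196,235,60,45),f(s,163,165,80,60)])])
cv2.imwrite('pics/m0.png',m)
E
```

```text
key top [ 454.72496919 -192.2498795    92.        ] [ 456.76308098 -189.02617804   92.        ]
stem [452.99325739  32.39720397 102.        ] [451.57924571  30.92894126 102.        ]
cup [ 700.30466079 -212.98954035   86.        ] brush [712.74632173  54.17694069  10.        ] [ 698.29944059 -112.83457847   10.        ] mould [ 688.62249341 -376.22897241   50.        ]
wristcam in tool [  69.96849284   -0.24318066 -135.21347664] [-2.74505015e-01  7.06425388e-04  9.61585408e-01] tool y [-0.33235647 -0.94315294  0.00130438] [ 9.43153786e-01 -3.32356623e-01  1.07491264e-04]
```

View pics/m0.png

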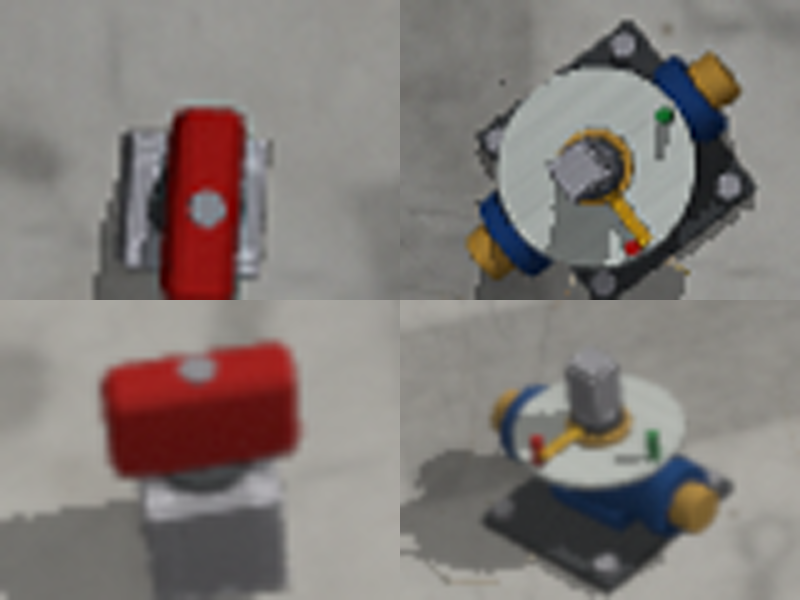

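The montage shows the key's grip long axis close to world x. The pointer (yellow) lies from the stem to the red stud, towards -x,-y, and the green stud is about 80° counter-clockwise of it. Next I check the height of the pitcher that stands on the way.

```bash
python3 - <<'E'
from h import *
T,S=env.camera_info('top'),env.camera_info('side')
print(tri([(T,(14,272)),(S,(181,78))]), at_z(T,(57,270),20), at_z(S,(188,128),10))
for z in (150,200,250,300): print(z,at_z(T,(60,272),z),at_z(S,(216,80),z),at_z(S,(147,80),z))
E
```

```text
(array([472.75175436, 368.9040995 , 206.27788853]), [np.float64(0.95074159288106), np.float64(0.9507415928812009)]) [471.30146298 393.83443292  20.        ] [478.94931918 412.30625653  10.        ]
150 [468.58933782 315.61269535 150.        ] [585.67810326 432.19967712 150.        ] [385.32397466 495.36509435 150.        ]
200 [469.37193392 288.2357954  200.        ] [567.63626682 338.98932186 200.        ] [381.25269232 397.75025846 200.        ]
250 [470.15453002 260.85889545 250.        ] [549.59443038 245.7789666  250.        ] [377.18140997 300.13542257 250.        ]
300 [470.93712612 233.48199551 300.        ] [531.55259394 152.56861134 300.        ] [373.11012762 202.52058668 300.        ]
```

{"op": "arm_command", "data": {
  "steps": [
    {"tz": 0.2},
    {"tz": 0.4},
    {"tz": 0.6},
    {"tz": 0.75},
    {"tz": 0.75}
  ]
}}

```text
$.steps[0]: bad value
```

{"op": "arm_command", "data": {
  "steps": [
    {"rx": 0, "ry": 0, "rz": 0, "tx": 0, "ty": 0, "tz": 0.2, "fingers": 1},
    {"rx": 0, "ry": 0, "rz": 0, "tx": 0, "ty": 0, "tz": 0.4, "fingers": 1},
    {"rx": 0, "ry": 0, "rz": 0, "tx": 0, "ty": 0, "tz": 0.55, "fingers": 1},
    {"rx": 0, "ry": 0, "rz": 0, "tx": 0.2, "ty": -0.2, "tz": 0.6, "fingers": 1},
    {"rx": 0, "ry": 0, "rz": 0, "tx": 0.4, "ty": -0.35, "tz": 0.6, "fingers": 1}
  ]
}}

```text
time: 0.57
eef_pos: [260.4, 511.2, 360.6]
orientation: [-0.002, 0.986, -0.167, 0.0]
force: [1.6, -0.3, 0.5]
gripper_width: 85.2
grip_force: 0.0
```

{"op": "arm_command", "data": {
  "steps": [
    {"rx": 0, "ry": 0, "rz": 0, "tx": 0.1, "ty": -0.18, "tz": 0, "fingers": 1},
    {"rx": 0, "ry": 0, "rz": 0, "tx": 0.2, "ty": -0.36, "tz": 0, "fingers": 1},
    {"rx": 0, "ry": 0, "rz": 0, "tx": 0.3, "ty": -0.54, "tz": 0, "fingers": 1},
    {"rx": 0, "ry": 0, "rz": 0, "tx": 0.4, "ty": -0.72, "tz": 0, "fingers": 1},
    {"rx": 0, "ry": 0, "rz": 0, "tx": 0.5, "ty": -0.9, "tz": 0, "fingers": 1}
  ]
}}

```text
time: 0.98
eef_pos: [361.3, 328.9, 358.2]
orientation: [-0.0, 0.986, -0.168, -0.0]
force: [1.1, 1.1, 0.0]
gripper_width: 85.1
grip_force: 0.0
```

{"op": "arm_command", "data": {
  "steps": [
    {"rx": 0, "ry": 0, "rz": 0.1, "tx": 0.1, "ty": -0.2, "tz": 0, "fingers": 1},
    {"rx": 0, "ry": 0, "rz": 0.2, "tx": 0.1, "ty": -0.4, "tz": 0, "fingers": 1},
    {"rx": 0, "ry": 0, "rz": 0.3, "tx": 0.1, "ty": -0.6, "tz": 0, "fingers": 1},
    {"rx": 0, "ry": 0, "rz": 0.38, "tx": 0.1, "ty": -0.8, "tz": 0, "fingers": 1},
    {"rx": 0, "ry": 0, "rz": 0.38, "tx": 0.1, "ty": -1, "tz": 0, "fingers": 1}
  ]
}}

```text
time: 1.4
eef_pos: [380.4, 128.9, 358.2]
orientation: [-0.0, 1.0, -0.018, 0.0]
force: [0.3, 0.1, 0.3]
gripper_width: 85.7
grip_force: 0.0
```

```bash
python3 -c "
from rig import env
s=env.state();print(s['q'],s['eef_pos'],s['orientation'])"
```

```text
[ 8.37963415e-01 -4.40699423e-01 -1.05478277e-01  1.22529800e-05
 -1.90570327e+00  6.96284364e-01] [380.35214971 128.86085661 358.19173431] [-1.14881407e-04  9.99832981e-01 -1.82752706e-02  1.07317479e-04]
```

{"op": "arm_command", "data": {
  "steps": [
    {"rx": 0, "ry": 0, "rz": 0, "tx": 0.15, "ty": -0.15, "tz": -0.1, "fingers": 1},
    {"rx": 0, "ry": 0, "rz": 0, "tx": 0.3, "ty": -0.25, "tz": -0.2, "fingers": 1},
    {"rx": 0, "ry": 0, "rz": 0, "tx": 0.4, "ty": -0.3, "tz": -0.35, "fingers": 1},
    {"rx": 0, "ry": 0, "rz": 0, "tx": 0.5, "ty": -0.35, "tz": -0.5, "fingers": 1},
    {"rx": 0, "ry": 0, "rz": 0, "tx": 0.5, "ty": -0.35, "tz": -0.5, "fingers": 1}
  ]
}}

```text
time: 1.82
eef_pos: [480.4, 58.8, 249.8]
orientation: [0.002, 1.0, -0.022, -0.006]
force: [-0.9, 0.5, -2.0]
gripper_width: 85.4
grip_force: 0.0
```

```bash
cat > snap.py <<'E'
from h import *
import sys,json
n=sys.argv[1];info=env.camera_info('wrist');i=env.camera('wrist');info2=env.camera_info('wrist')
cv2.imwrite(f'pics/{n}.png',i);json.dump({k:np.array(v).tolist() for k,v in info.items()},open(f'{n}.json','w'))
print(proj(info,[[453,32,102],[455,-192,92]]),np.abs(np.array(info['tvec'])-info2['tvec']).max())
E
python3 snap.py w1
```

```text
[[310.3643385  220.63952833]
 [521.51301136 206.84857189]] 2.0181095417590313
```

{"op": "arm_command", "data": {
  "steps": [
    {"rx": 0, "ry": 0, "rz": 0, "tx": 0, "ty": -0.2, "tz": 0, "fingers": 1},
    {"rx": 0, "ry": 0, "rz": 0, "tx": 0, "ty": -0.4, "tz": 0, "fingers": 1},
    {"rx": 0, "ry": 0, "rz": 0, "tx": 0, "ty": -0.6, "tz": 0, "fingers": 1},
    {"rx": 0, "ry": 0, "rz": 0, "tx": 0, "ty": -0.7, "tz": 0, "fingers": 1},
    {"rx": 0, "ry": 0, "rz": 0, "tx": 0, "ty": -0.7, "tz": 0, "fingers": 1}
  ]
}}

```text
time: 2.28
eef_pos: [480.6, -81.9, 260.4]
orientation: [0.0, 1.0, -0.022, 0.001]
force: [0.3, 0.2, 0.4]
gripper_width: 85.4
grip_force: 0.0
```

```bash
python3 snap.py w2
```

```text
[[178.65491002 225.13271522]
 [385.08798474 212.01662126]] 1.3902843824646638
```

{"op": "arm_command", "data": {
  "steps": [
    {"rx": 0, "ry": 0, "rz": 0, "tx": 0, "ty": -0.2, "tz": 0, "fingers": 1},
    {"rx": 0, "ry": 0, "rz": 0, "tx": 0, "ty": -0.4, "tz": 0, "fingers": 1},
    {"rx": 0, "ry": 0, "rz": 0, "tx": 0, "ty": -0.6, "tz": 0, "fingers": 1},
    {"rx": 0, "ry": 0, "rz": 0, "tx": 0, "ty": -0.7, "tz": 0, "fingers": 1},
    {"rx": 0, "ry": 0, "rz": 0, "tx": 0, "ty": -0.7, "tz": 0, "fingers": 1}
  ]
}}

```text
time: 2.75
eef_pos: [480.8, -221.1, 259.0]
orientation: [0.0, 1.0, -0.021, 0.0]
force: [-0.2, 1.5, 0.6]
gripper_width: 85.3
grip_force: 0.0
```

```bash
python3 snap.py w3; python3 - <<'E'
import cv2,numpy as np,json
from h import *
t=[]
for n,X in(('w1',[453,32,90]),('w2',[453,32,90]),('w2',[455,-192,70]),('w3',[455,-192,70])):
    i=cv2.imread(f'pics/{n}.png');p=proj(json.load(open(n+'.json')),X)[0]
    x=int(np.clip(p[0]-66,0,560-133));y=int(np.clip(p[1]-50,0,320));print(n,x,y)
    t.append(cv2.resize(i[y:y+100,x:x+133],(399,300),interpolation=cv2.INTER_CUBIC))
cv2.imwrite('pics/m1.png',np.vstack([np.hstack(t[:2]),np.hstack(t[2:])]))
E
```

```text
[[ 48.94895219 230.54086459]
 [258.08645957 217.4469689 ]] 1.2981412895906885
w1 243 166
w2 116 171
w2 312 156
w3 193 161
```

View pics/m1.png

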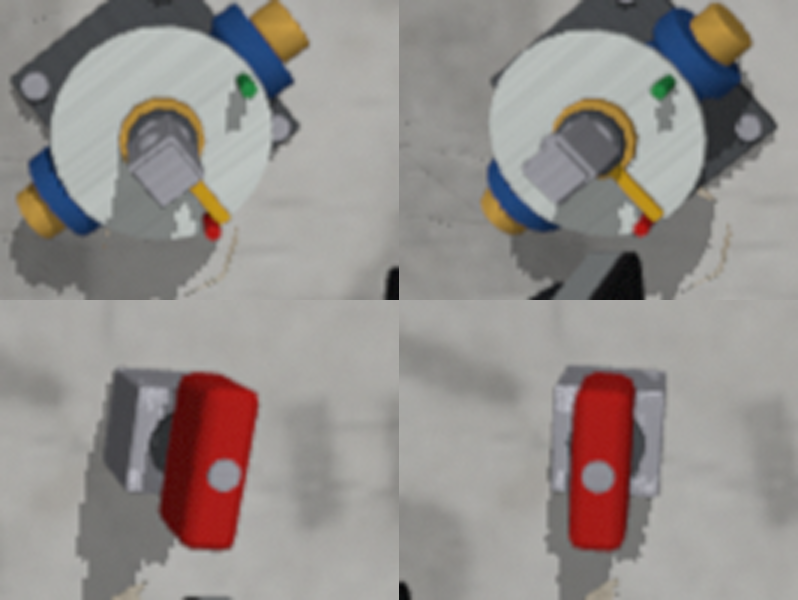

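Key grip disc: w2 about (386.7,214.3), w3 about (259.3,220). Stem top face centre: w1 about (298.7,222.7), w2 about (168.7,226), with its flats at 45° in the picture.

```bash
python3 - <<'E'
from h import *
import json
I={n:json.load(open(n+'.json')) for n in('w1','w2','w3')}
T,S=env.camera_info('top'),env.camera_info('side')
o={'w1':(243,166,0,0),'w2':(116,171,399,0),'k2':(312,156,0,300),'k3':(193,161,399,300)}
def c(n,x,y): a=o[n];return ((x-a[2])/3+a[0]-.33,(y-a[3])/3+a[1]-.33)
K=tri([(I['w2'],c('k2',224,475)),(I['w3'],c('k3',598,477))]);print('key',K)
V=tri([(I['w1'],c('w1',167,172)),(I['w2'],c('w2',557,167))]);print('stem',V)
az=lambda n,i,p,q,z:np.degrees(np.arctan2(*(at_z(I[i],c(n,*p),z)-at_z(I[i],c(n,*q),z))[1::-1]))
print('key yaw',az('k3','w3',(633,385),(623,545),92),az('k3','w3',(582,378),(570,545),92),az('k3','w3',(665,373),(659,495),48),az('k2','w2',(257,395),(233,548),92))
print('stem yaw',az('w1','w1',(165,140),(132,172),102),az('w1','w1',(200,175),(167,207),102),az('w1','w1',(165,140),(200,175),102)+90)
print('pipe',az('w1','w1',(281,30),(38,207),38)+90,az('w2','w2',(724,37),(500,207),38)+90)
g=tri([(I['w1'],c('w1',244,78)),(I['w2'],c('w2',662,85))]);print('green',g)
# red segmentation of grip top
m=cv2.imread('pics/w3.png');h=cv2.cvtColor(m,cv2.COLOR_BGR2HSV)
k=((h[...,1]>150)&((h[...,0]<8)|(h[...,0]>172))&(h[...,2]>60)).astype(np.uint8)
n,l,st,ce=cv2.connectedComponentsWithStats(k);j=1+st[1:,4].argmax()
p=np.argwhere(l==j)[:,::-1];q=np.array([at_z(I['w3'],a,92)[:2] for a in p]);w=np.linalg.svd(q-q.mean(0),full_matrices=False)[2][0]
print('blob',len(q),q.mean(0),np.degrees(np.arctan(w[1]/w[0])))
print('top check',proj(T,[K[0],V[0]]),proj(S,[K[0],V[0]]))
s=env.state();print(s['eef_pos'],s['orientation'])
E
```

```text
key (array([ 452.99517709, -192.98638573,   93.44311579]), [np.float64(0.12040456488195003), np.float64(0.12040456488214427)])
stem (array([450.7636444 ,  44.3528917 ,  99.73474185]), [np.float64(0.5716028634028042), np.float64(0.5716028634027773)])
key yaw -6.630681107509128 -8.077199759263207 -5.319524152725939 -5.171699753262566
stem yaw -46.63139290871072 -45.94179151592156 131.5715487563161
pipe 34.90145792435039 33.958527863329586
green (array([473.05626231,  12.84305759,  65.5061926 ]), [np.float64(1.0696552790210874), np.float64(1.0696552790210565)])
blob 979 [ 458.67788922 -194.40362207] -7.377159111985183
top check [[315.43741702 271.83616836]
 [202.49579764 276.19426976]] [[224.71910339 245.21422813]
 [200.63858565 177.52038222]]
[ 481.00876238 -219.6199813   259.03148973] [ 1.60459754e-04  9.99779868e-01 -2.09775977e-02  3.60497277e-04]
```

{"op": "arm_command", "data": {
  "steps": [
    {"rx": 0, "ry": 0, "rz": -0.05, "tx": -0.07, "ty": 0.07, "tz": -0.1, "fingers": 1},
    {"rx": 0, "ry": 0, "rz": -0.095, "tx": -0.1375, "ty": 0.14, "tz": -0.2, "fingers": 1},
    {"rx": 0, "ry": 0, "rz": -0.095, "tx": -0.1375, "ty": 0.14, "tz": -0.35, "fingers": 1},
    {"rx": 0, "ry": 0, "rz": -0.095, "tx": -0.1375, "ty": 0.14, "tz": -0.45, "fingers": 1},
    {"rx": 0, "ry": 0, "rz": -0.095, "tx": -0.1375, "ty": 0.14, "tz": -0.45, "fingers": 1}
  ]
}}

```text
time: 3.22
eef_pos: [451.9, -188.6, 164.5]
orientation: [-0.001, 0.998, -0.056, -0.003]
force: [0.3, 0.1, -1.1]
gripper_width: 85.6
grip_force: 0.0
```

{"op": "arm_command", "data": {
  "steps": [
    {"rx": 0, "ry": 0, "rz": 0, "tx": 0, "ty": 0, "tz": 0, "fingers": 1}
  ]
}}

```text
time: 3.3
eef_pos: [453.5, -190.0, 168.9]
orientation: [0.0, 0.998, -0.056, -0.0]
force: [0.4, -0.5, 0.4]
gripper_width: 85.8
grip_force: 0.0
```

```bash
python3 - <<'E'
from h import *
s=env.state();print(s['eef_pos'],s['orientation'],s['force']);cv2.imwrite('pics/w4.png',env.camera('wrist'))
I=env.camera_info('wrist')
m=cv2.imread('pics/w4.png');print(proj(I,[453,-193,92]))
h=cv2.cvtColor(m,cv2.COLOR_BGR2HSV)
k=((h[...,1]>150)&((h[...,0]<8)|(h[...,0]>172))&(h[...,2]>60)).astype(np.uint8)
n,l,st,ce=cv2.connectedComponentsWithStats(k);print(st[1:],)
E
```

```text
[ 453.4590609  -190.00487296  168.88121463] [ 2.86526436e-04  9.98409877e-01 -5.63704270e-02 -9.83237418e-05] [ 0.40550497 -0.49136359  0.40819145]
[[287.12272799 220.44475998]]
[[ 274  173   28   82 1928]
 [  62  273    1    1    1]
 [  44  274   13   10   69]
 [  58  276    1    1    1]]
```

View pics/w4.png

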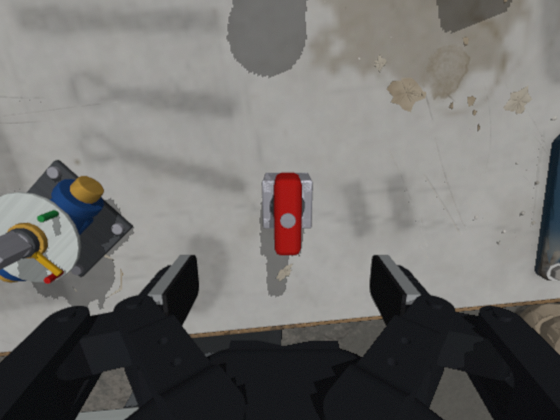

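The picture shows the key's disc at (288,221), within a pixel of the prediction. The grip is square to the jaws, so I descend and pinch.

{"op": "arm_command", "data": {
  "steps": [
    {"rx": 0, "ry": 0, "rz": 0, "tx": 0, "ty": -0.013, "tz": -0.15, "fingers": 1},
    {"rx": 0, "ry": 0, "rz": 0, "tx": 0, "ty": -0.013, "tz": -0.3, "fingers": 1},
    {"rx": 0, "ry": 0, "rz": 0, "tx": 0, "ty": -0.013, "tz": -0.42, "fingers": 1},
    {"rx": 0, "ry": 0, "rz": 0, "tx": 0, "ty": -0.013, "tz": -0.515, "fingers": 1},
    {"rx": 0, "ry": 0, "rz": 0, "tx": 0, "ty": -0.013, "tz": -0.515, "fingers": 1}
  ]
}}

```text
time: 3.77
eef_pos: [452.4, -193.1, 63.1]
orientation: [-0.0, 0.998, -0.057, -0.002]
force: [-0.3, -0.4, -0.7]
gripper_width: 85.4
grip_force: 0.0
```

{"op": "arm_command", "data": {
  "steps": [
    {"rx": 0, "ry": 0, "rz": 0, "tx": 0, "ty": 0, "tz": 0, "fingers": -0.2},
    {"rx": 0, "ry": 0, "rz": 0, "tx": 0, "ty": 0, "tz": 0, "fingers": -0.6},
    {"rx": 0, "ry": 0, "rz": 0, "tx": 0, "ty": 0, "tz": 0, "fingers": -1},
    {"rx": 0, "ry": 0, "rz": 0, "tx": 0, "ty": 0, "tz": 0, "fingers": -1},
    {"rx": 0, "ry": 0, "rz": 0, "tx": 0, "ty": 0, "tz": 0, "fingers": -1}
  ],
  "squeeze": 70
}}

```text
time: 4.18
eef_pos: [454.0, -193.8, 66.5]
orientation: [0.0, 0.998, -0.057, 0.001]
force: [1.3, -0.5, 0.3]
gripper_width: 25.6
grip_force: 0.0
```

{"op": "arm_command", "data": {
  "steps": [
    {"rx": 0, "ry": 0, "rz": 0, "tx": 0, "ty": 0, "tz": 0, "fingers": -1},
    {"rx": 0, "ry": 0, "rz": 0, "tx": 0, "ty": 0, "tz": 0, "fingers": -1},
    {"rx": 0, "ry": 0, "rz": 0, "tx": 0, "ty": 0, "tz": 0, "fingers": -1},
    {"rx": 0, "ry": 0, "rz": 0, "tx": 0, "ty": 0, "tz": 0, "fingers": -1},
    {"rx": 0, "ry": 0, "rz": 0, "tx": 0, "ty": 0, "tz": 0, "fingers": -1}
  ]
}}

```text
time: 4.6
eef_pos: [454.0, -193.9, 66.4]
orientation: [0.0, 0.998, -0.057, 0.001]
force: [-1.1, 2.0, 6.7]
gripper_width: 20.7
grip_force: 68.9
```

{"op": "arm_command", "data": {
  "steps": [
    {"rx": 0, "ry": 0, "rz": 0, "tx": 0, "ty": 0, "tz": 0.1, "fingers": -1},
    {"rx": 0, "ry": 0, "rz": 0, "tx": 0, "ty": 0, "tz": 0.25, "fingers": -1},
    {"rx": 0, "ry": 0, "rz": 0, "tx": 0, "ty": 0.1, "tz": 0.45, "fingers": -1},
    {"rx": 0, "ry": 0, "rz": 0, "tx": 0.1, "ty": 0.25, "tz": 0.6, "fingers": -1},
    {"rx": 0, "ry": 0, "rz": 0, "tx": 0.2, "ty": 0.4, "tz": 0.7, "fingers": -1}
  ]
}}

```text
time: 5.02
eef_pos: [489.8, -119.0, 203.9]
orientation: [-0.0, 0.998, -0.059, 0.001]
force: [1.6, -0.1, -3.5]
gripper_width: 20.6
grip_force: 69.5
```

{"op": "arm_command", "data": {
  "steps": [
    {"rx": 0, "ry": 0, "rz": 0, "tx": 0, "ty": 0.1, "tz": 0, "fingers": -1},
    {"rx": 0, "ry": 0, "rz": 0, "tx": 0, "ty": 0.2, "tz": 0, "fingers": -1},
    {"rx": 0, "ry": 0, "rz": 0, "tx": 0, "ty": 0.2, "tz": 0, "fingers": -1},
    {"rx": 0, "ry": 0, "rz": 0, "tx": 0, "ty": 0.2, "tz": 0, "fingers": -1},
    {"rx": 0, "ry": 0, "rz": 0, "tx": 0, "ty": 0.2, "tz": 0, "fingers": -1}
  ]
}}

```text
time: 5.43
eef_pos: [489.4, -79.2, 200.4]
orientation: [0.0, 0.998, -0.057, -0.001]
force: [-0.7, -0.4, -4.2]
gripper_width: 21.3
grip_force: 69.9
```

```bash
python3 snap.py w5; python3 -c "
from rig import env
s=env.state();print(s['eef_pos'],s['orientation'],s['force'])"
```

```text
[[164.17784469 264.19534101]
 [413.19203237 231.08426478]] 0.17322273043498626
[489.50066604 -79.506654   200.66492113] [ 2.17564128e-04  9.98334942e-01 -5.76776736e-02 -7.63524798e-04] [-0.03506427 -0.93956636 -4.1543339 ]
```

{"op": "arm_command", "data": {
  "steps": [
    {"rx": 0, "ry": 0, "rz": 0, "tx": -0.1, "ty": 0.1, "tz": 0, "fingers": -1},
    {"rx": 0, "ry": 0, "rz": 0, "tx": -0.25, "ty": 0.2, "tz": 0, "fingers": -1},
    {"rx": 0, "ry": 0, "rz": 0, "tx": -0.4, "ty": 0.3, "tz": 0, "fingers": -1},
    {"rx": 0, "ry": 0, "rz": 0, "tx": -0.4, "ty": 0.3, "tz": 0, "fingers": -1},
    {"rx": 0, "ry": 0, "rz": 0, "tx": -0.4, "ty": 0.3, "tz": 0, "fingers": -1}
  ]
}}

```text
time: 5.9
eef_pos: [409.3, -18.8, 202.3]
orientation: [-0.001, 0.998, -0.057, 0.001]
force: [-0.2, -0.8, -2.9]
gripper_width: 21.5
grip_force: 70.5
```

```bash
python3 snap.py w6; python3 - <<'E'
import cv2,numpy as np,json
from h import *
s=env.state();print(s['eef_pos'],s['orientation'],s['force'])
t=[]
for n in('w5','w6'):
    i=cv2.imread(f'pics/{n}.png');p=proj(json.load(open(n+'.json')),[451,43,80])[0]
    x=int(np.clip(p[0]-50,0,460));y=int(np.clip(p[1]-50,0,320));print(n,x,y)
    t.append(cv2.resize(i[y:y+100,x:x+100],(400,400),interpolation=cv2.INTER_CUBIC))
i=cv2.imread('pics/w6.png')
cv2.imwrite('pics/m2.png',np.vstack([np.hstack(t),np.hstack([cv2.resize(cv2.imread(f'pics/{n}.png'),None,fx=.476,fy=.476)[:,:266] for n in('w5','w6')]+[np.zeros((200,268,3),np.uint8)])]))
E
```

```text
[[215.89278604 166.89532908]
 [487.5254425  132.11568788]] 0.27602658655473533
[409.7932642  -19.25287062 201.91048469] [-3.04375337e-04  9.98361207e-01 -5.72203789e-02  7.97393856e-04] [ 0.32814627  0.20062558 -2.90713494]
w5 112 206
w6 159 117
```

View pics/m2.png

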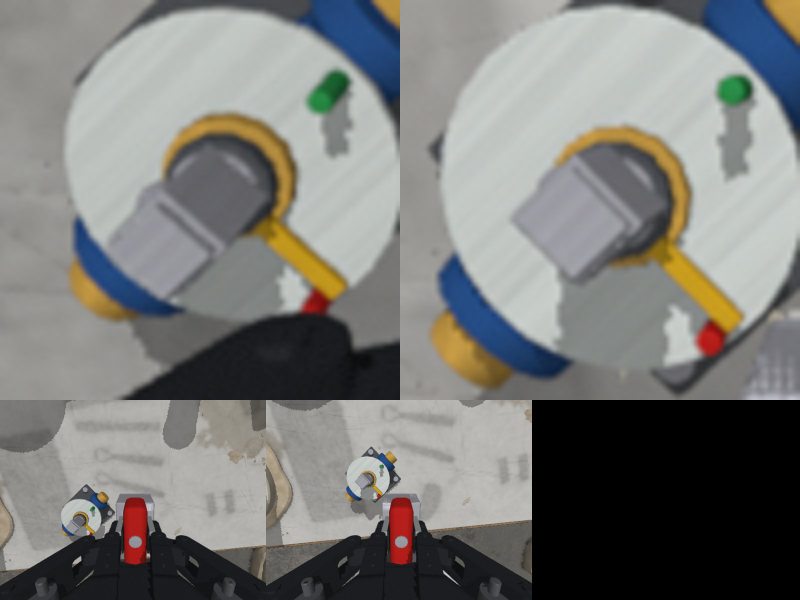

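Stem top face corners: w6 crop about (513,215), (565,160), (630,222), (578,282), and w5 about (110,238), (162,183), (228,243), (174,300). The pointer and the plate circle are clear too.

```bash
python3 - <<'E'
from h import *
import json
I={n:json.load(open(n+'.json')) for n in('w5','w6')}
o={'w5':(112,206,0),'w6':(159,117,400)}
c=lambda n,p:((p[0]-o[n][2])/4+o[n][0]-.375,p[1]/4+o[n][1]-.375)
P={'w5':[(110,238),(162,183),(228,243),(174,300)],'w6':[(513,215),(565,160),(630,222),(578,282)]}
t=lambda a,b:tri([(I['w5'],c('w5',a)),(I['w6'],c('w6',b))])
X=[t(a,b) for a,b in zip(P['w5'],P['w6'])]
for x in X:print(x)
Q=np.array([x[0] for x in X]);print('ctr',Q.mean(0))
e=lambda v:np.degrees(np.arctan2(v[1],v[0]))
print([e(Q[1]-Q[0]),e(Q[2]-Q[3]),e(Q[1]-Q[2])-90,e(Q[0]-Q[3])-90])
for n in P:
    q=np.array([at_z(I[n],c(n,p),100) for p in P[n]]);print(n,q.mean(0),[round(e(v)) for v in(q[1]-q[0],q[2]-q[3],q[1]-q[2],q[0]-q[3])])
print('plate',t((232,164),(624,186)))
a,b=t((270,232),(668,250)),t((337,290),(727,322));print('pointer',a,b,e(b[0]-a[0]),e(b[0]-Q.mean(0)))
for n,d,z in(('w5',((270,232),(337,290)),64),('w6',((668,250),(727,322)),64)):
    u,v=[at_z(I[n],c(n,p),z) for p in d];print(e(v-u))
print('green',at_z(I['w6'],c('w6',(735,88)),74))
T,S=env.camera_info('top'),env.camera_info('side');print(proj(T,Q.mean(0)),proj(S,Q.mean(0)))
E
```

```text
(array([452.16075518,  57.93031536,  96.27681477]), [np.float64(0.14106051525852442), np.float64(0.1410605152585436)])
(array([461.55597207,  46.79499447,  89.47104731]), [np.float64(0.361005355891484), np.float64(0.3610053558914341)])
(array([447.054586  ,  33.76303251,  93.46031769]), [np.float64(1.131422581944332), np.float64(1.1314225819443686)])
(array([436.90841729,  45.73264939,  99.56059839]), [np.float64(0.5804154886730061), np.float64(0.5804154886729167)])
ctr [449.41993264  46.05524793  94.69219454]
[np.float64(-49.844631894803385), np.float64(-49.713380073240586), np.float64(-48.05491373694422), np.float64(-51.34982336807729)]
w5 [451.41942421  42.707293   100.        ] [-51, -51, 35, 32]
w6 [450.23463255  44.96602879 100.        ] [-52, -49, 38, 35]
plate (array([452.21390572,  43.56052137,  58.9026202 ]), [np.float64(0.29597264136012325), np.float64(0.29597264136015494)])
pointer (array([437.34310529,  33.00647062,  70.14861923]), [np.float64(0.1136076940496216), np.float64(0.11360769404957051)]) (array([417.04232814,  22.22283983,  64.94663681]), [np.float64(0.7265112518232302), np.float64(0.7265112518231772)]) -152.0230725223822 -143.6440723309282
-143.07355214503988
-149.35869258892683
green [472.03383495  11.24072218  74.        ]
[[202.15700509 276.76188807]] [[200.16929454 178.77227319]]
```

{"op": "arm_command", "data": {
  "steps": [
    {"rx": 0, "ry": 0, "rz": -0.15, "tx": 0.05, "ty": 0.08, "tz": 0, "fingers": -1},
    {"rx": 0, "ry": 0, "rz": -0.3, "tx": 0.1, "ty": 0.16, "tz": 0, "fingers": -1},
    {"rx": 0, "ry": 0, "rz": -0.45, "tx": 0.16, "ty": 0.24, "tz": 0, "fingers": -1},
    {"rx": 0, "ry": 0, "rz": -0.6, "tx": 0.2125, "ty": 0.3085, "tz": 0, "fingers": -1},
    {"rx": 0, "ry": 0, "rz": -0.7, "tx": 0.2125, "ty": 0.3085, "tz": 0, "fingers": -1}
  ]
}}

```text
time: 6.37
eef_pos: [454.1, 43.4, 199.9]
orientation: [0.001, 0.944, -0.33, -0.001]
force: [-0.6, -0.2, -4.9]
gripper_width: 21.0
grip_force: 70.7
```

{"op": "arm_command", "data": {
  "steps": [
    {"rx": 0, "ry": 0, "rz": -0.15, "tx": 0, "ty": 0, "tz": 0, "fingers": -1},
    {"rx": 0, "ry": 0, "rz": -0.366, "tx": 0, "ty": 0, "tz": 0, "fingers": -1},
    {"rx": 0, "ry": 0, "rz": -0.366, "tx": 0, "ty": 0, "tz": -0.05, "fingers": -1},
    {"rx": 0, "ry": 0, "rz": -0.366, "tx": 0, "ty": 0, "tz": -0.09, "fingers": -1},
    {"rx": 0, "ry": 0, "rz": -0.366, "tx": 0, "ty": 0, "tz": -0.09, "fingers": -1}
  ]
}}

```text
time: 6.78
eef_pos: [451.9, 41.8, 180.6]
orientation: [0.002, 0.889, -0.458, -0.002]
force: [-0.8, -0.3, -4.1]
gripper_width: 21.1
grip_force: 70.5
```

```bash
python3 - <<'E'
from h import *
import json
s=env.state();print(s['q'],s['eef_pos'],s['orientation'],s['force'])
q=s['orientation'];print(R.from_quat(np.r_[q[1:],q[0]]).apply([1,0,0]))
S=env.camera('side');T=env.camera('top');W=env.camera('wrist')
a=cv2.resize(S[140:215,160:260],(400,300),interpolation=cv2.INTER_CUBIC)
b=cv2.resize(T[240:315,155:255],(400,300),interpolation=cv2.INTER_CUBIC)
c=cv2.resize(W,(400,300));d=cv2.resize(W[150:330,160:400],(400,300))
cv2.imwrite('pics/m3.png',np.vstack([np.hstack([a,b]),np.hstack([c,d])]))
E
```

```text
[ 5.39052063e-01 -3.58618053e-01 -3.74510283e-01 -1.11674758e-03
 -1.55986794e+00  7.96212955e-02] [451.92285288  41.78617707 180.58182877] [ 0.00181396  0.88880046 -0.45828733 -0.00178359] [-0.79692768 -0.33401288 -4.08617674]
[ 0.57993908 -0.81465845 -0.00150788]
```

View pics/m3.png

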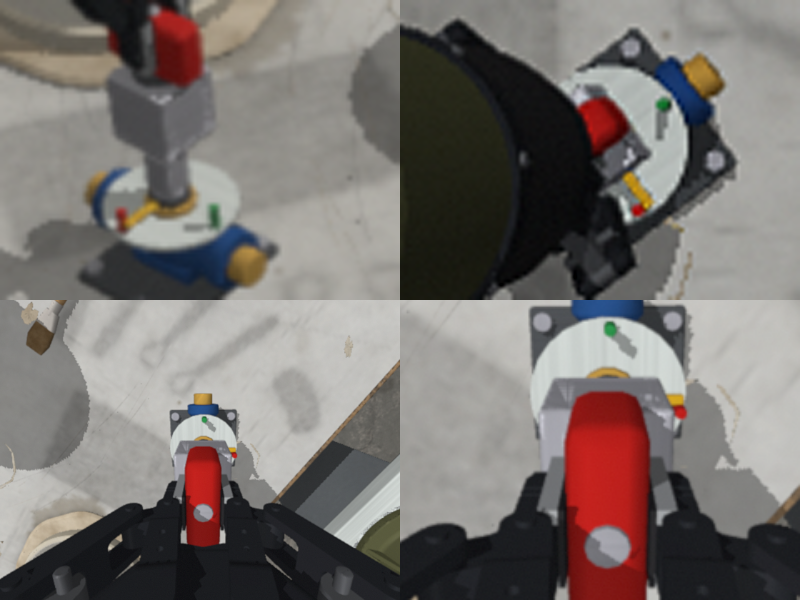

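Key and stem are coaxial in the side view, and the key is parallel to the foot plate in the wrist view. I push down slowly while watching the force.

{"op": "arm_command", "data": {
  "steps": [
    {"rx": 0, "ry": 0, "rz": 0, "tx": 0, "ty": 0, "tz": -0.03, "fingers": -1},
    {"rx": 0, "ry": 0, "rz": 0, "tx": 0, "ty": 0, "tz": -0.06, "fingers": -1},
    {"rx": 0, "ry": 0, "rz": 0, "tx": 0, "ty": 0, "tz": -0.08, "fingers": -1},
    {"rx": 0, "ry": 0, "rz": 0, "tx": 0, "ty": 0, "tz": -0.1, "fingers": -1},
    {"rx": 0, "ry": 0, "rz": 0, "tx": 0, "ty": 0, "tz": -0.1, "fingers": -1}
  ]
}}

```text
time: 7.35
eef_pos: [451.9, 42.6, 162.3]
orientation: [0.001, 0.889, -0.458, -0.001]
force: [0.4, -0.2, -5.1]
gripper_width: 20.9
grip_force: 70.7
```

{"op": "arm_command", "data": {
  "steps": [
    {"rx": 0, "ry": 0, "rz": 0, "tx": 0, "ty": 0, "tz": -0.015, "fingers": -1},
    {"rx": 0, "ry": 0, "rz": 0, "tx": 0, "ty": 0, "tz": -0.025, "fingers": -1},
    {"rx": 0, "ry": 0, "rz": 0, "tx": 0, "ty": 0, "tz": -0.025, "fingers": -1}
  ]
}}

```text
time: 7.6
eef_pos: [452.1, 42.7, 160.2]
orientation: [-0.0, 0.889, -0.458, 0.0]
force: [-7.2, 2.1, 5.4]
gripper_width: 21.3
grip_force: 72.1
```

{"op": "arm_command", "data": {
  "steps": [
    {"rx": 0, "ry": 0, "rz": 0, "tx": -0.005, "ty": 0.001, "tz": 0, "fingers": -1},
    {"rx": 0, "ry": 0, "rz": 0, "tx": -0.005, "ty": 0.001, "tz": 0, "fingers": -1}
  ]
}}

```text
time: 7.77
eef_pos: [451.6, 42.9, 160.1]
orientation: [-0.0, 0.889, -0.458, 0.001]
force: [-4.4, 0.4, 6.1]
gripper_width: 20.8
grip_force: 72.0
```

{"op": "arm_command", "data": {
  "steps": [
    {"rx": 0, "ry": 0, "rz": 0, "tx": 0, "ty": 0, "tz": -0.01, "fingers": -1},
    {"rx": 0, "ry": 0, "rz": 0, "tx": 0, "ty": 0, "tz": -0.02, "fingers": -1},
    {"rx": 0, "ry": 0, "rz": 0, "tx": 0, "ty": 0, "tz": -0.02, "fingers": -1}
  ]
}}

```text
time: 8.02
eef_pos: [451.0, 43.1, 153.4]
orientation: [0.0, 0.889, -0.458, -0.001]
force: [-1.5, -0.5, -3.6]
gripper_width: 21.0
grip_force: 70.7
```

{"op": "arm_command", "data": {
  "steps": [
    {"rx": 0, "ry": 0, "rz": 0, "tx": 0, "ty": 0, "tz": -0.015, "fingers": -1},
    {"rx": 0, "ry": 0, "rz": 0, "tx": 0, "ty": 0, "tz": -0.03, "fingers": -1},
    {"rx": 0, "ry": 0, "rz": 0, "tx": 0, "ty": 0, "tz": -0.045, "fingers": -1},
    {"rx": 0, "ry": 0, "rz": 0, "tx": 0, "ty": 0, "tz": -0.06, "fingers": -1},
    {"rx": 0, "ry": 0, "rz": 0, "tx": 0, "ty": 0, "tz": -0.06, "fingers": -1}
  ]
}}

```text
time: 8.43
eef_pos: [451.0, 43.1, 142.1]
orientation: [0.0, 0.889, -0.458, -0.001]
force: [-1.6, 0.7, -5.7]
gripper_width: 21.2
grip_force: 70.7
```

{"op": "arm_command", "data": {
  "steps": [
    {"rx": 0, "ry": 0, "rz": 0, "tx": 0, "ty": 0, "tz": -0.015, "fingers": -1},
    {"rx": 0, "ry": 0, "rz": 0, "tx": 0, "ty": 0, "tz": -0.025, "fingers": -1},
    {"rx": 0, "ry": 0, "rz": 0, "tx": 0, "ty": 0, "tz": -0.025, "fingers": -1},
    {"rx": 0, "ry": 0, "rz": 0, "tx": 0, "ty": 0, "tz": -0.025, "fingers": -1}
  ]
}}

```text
time: 8.77
eef_pos: [451.0, 43.0, 136.6]
orientation: [0.0, 0.889, -0.458, -0.001]
force: [-2.9, 2.1, -4.2]
gripper_width: 20.9
grip_force: 70.6
```

{"op": "arm_command", "data": {
  "steps": [
    {"rx": 0, "ry": 0, "rz": 0, "tx": 0, "ty": 0, "tz": -0.01, "fingers": -1},
    {"rx": 0, "ry": 0, "rz": 0, "tx": 0, "ty": 0, "tz": -0.015, "fingers": -1},
    {"rx": 0, "ry": 0, "rz": 0, "tx": 0, "ty": 0, "tz": -0.015, "fingers": -1}
  ]
}}

```text
time: 9.02
eef_pos: [451.3, 42.9, 136.1]
orientation: [-0.0, 0.889, -0.458, 0.0]
force: [-9.7, 2.4, 6.1]
gripper_width: 21.2
grip_force: 72.3
```

{"op": "arm_command", "data": {
  "steps": [
    {"rx": 0, "ry": 0, "rz": 0, "tx": -0.004, "ty": 0.001, "tz": -0.01, "fingers": -1},
    {"rx": 0, "ry": 0, "rz": 0, "tx": -0.004, "ty": 0.001, "tz": -0.02, "fingers": -1},
    {"rx": 0, "ry": 0, "rz": 0, "tx": -0.004, "ty": 0.001, "tz": -0.02, "fingers": -1}
  ]
}}

```text
time: 9.27
eef_pos: [451.6, 42.8, 135.7]
orientation: [-0.001, 0.889, -0.458, 0.002]
force: [-12.3, 1.6, 19.4]
gripper_width: 20.8
grip_force: 74.3
```

```bash
python3 - <<'E'
from h import *
s=env.state();print(s['eef_pos'],s['orientation'],s['force'],s['moment'])
S=env.camera('side');W=env.camera('wrist')
a=cv2.resize(S[150:210,160:240],(400,300),interpolation=cv2.INTER_CUBIC)
d=cv2.resize(W[150:330,160:400],(400,300))
cv2.imwrite('pics/m4.png',np.hstack([a,d]))
E
```

```text
[451.63703548  42.77108619 135.67181065] [-0.00092536  0.8889543  -0.45798941  0.00225934] [-12.33592838   1.60389717  19.39282892] [0.8831202  5.2347046  0.06258091]
```

View pics/m4.png

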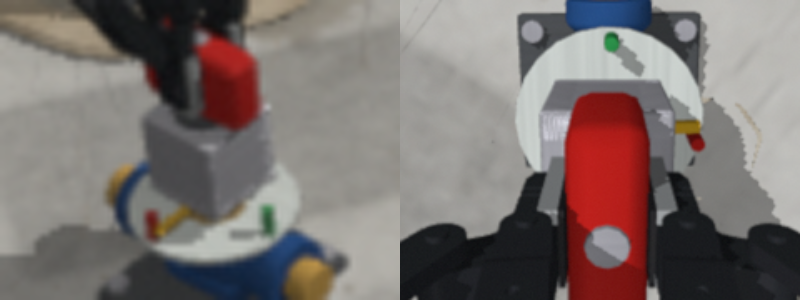

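The key bottom stands on the collar ring in the side view. It stopped hard at TCP z 135.7, where the mouth at 70 was expected, so it is home. Now the turn, rising with the stem.

{"op": "arm_command", "data": {
  "steps": [
    {"rx": 0, "ry": 0, "rz": 0, "tx": 0, "ty": 0, "tz": 0.01, "fingers": -1},
    {"rx": 0, "ry": 0, "rz": 0.13, "tx": 0, "ty": 0, "tz": 0.013, "fingers": -1},
    {"rx": 0, "ry": 0, "rz": 0.26, "tx": 0, "ty": 0.001, "tz": 0.016, "fingers": -1},
    {"rx": 0, "ry": 0, "rz": 0.39, "tx": 0, "ty": 0.001, "tz": 0.019, "fingers": -1},
    {"rx": 0, "ry": 0, "rz": 0.52, "tx": 0, "ty": 0.002, "tz": 0.022, "fingers": -1}
  ]
}}

```text
time: 9.78
eef_pos: [451.3, 43.4, 137.8]
orientation: [-0.0, 0.964, -0.266, 0.001]
force: [-8.6, 3.6, 8.8]
gripper_width: 21.1
grip_force: 72.8
```

{"op": "arm_command", "data": {
  "steps": [
    {"rx": 0, "ry": 0, "rz": 0.13, "tx": -0.002, "ty": 0.001, "tz": 0.0031, "fingers": -1},
    {"rx": 0, "ry": 0, "rz": 0.26, "tx": -0.003, "ty": 0.001, "tz": 0.0062, "fingers": -1},
    {"rx": 0, "ry": 0, "rz": 0.39, "tx": -0.003, "ty": 0.002, "tz": 0.0093, "fingers": -1},
    {"rx": 0, "ry": 0, "rz": 0.52, "tx": -0.003, "ty": 0.003, "tz": 0.0124, "fingers": -1},
    {"rx": 0, "ry": 0, "rz": 0.65, "tx": -0.003, "ty": 0.003, "tz": 0.0155, "fingers": -1}
  ]
}}

```text
time: 10.2
eef_pos: [451.3, 44.2, 140.9]
orientation: [-0.0, 1.0, -0.014, 0.002]
force: [-5.2, 3.1, 7.4]
gripper_width: 21.2
grip_force: 72.5
```

{"op": "arm_command", "data": {
  "steps": [
    {"rx": 0, "ry": 0, "rz": 0.13, "tx": 0, "ty": 0.001, "tz": 0.0031, "fingers": -1},
    {"rx": 0, "ry": 0, "rz": 0.26, "tx": 0, "ty": 0.001, "tz": 0.0062, "fingers": -1},
    {"rx": 0, "ry": 0, "rz": 0.39, "tx": 0, "ty": 0.002, "tz": 0.0093, "fingers": -1},
    {"rx": 0, "ry": 0, "rz": 0.5, "tx": 0, "ty": 0.002, "tz": 0.012, "fingers": -1},
    {"rx": 0, "ry": 0, "rz": 0.5, "tx": 0, "ty": 0.002, "tz": 0.012, "fingers": -1}
  ]
}}

```text
time: 10.62
eef_pos: [451.1, 44.8, 143.3]
orientation: [-0.0, 0.983, 0.181, 0.002]
force: [-7.4, 2.7, 9.0]
gripper_width: 20.9
grip_force: 72.6
```

```bash
python3 -c "
from rig import env
s=env.state();print(s['eef_pos'],s['force'],s['moment'],s['q'][5])"
```

```text
[451.13116475  44.76731811 143.27759983] [-7.42550452  2.6858094   8.96245566] [ 1.16389092  2.56587133 -0.15633708] 1.3863426482933243
```

{"op": "arm_command", "data": {
  "steps": [
    {"rx": 0, "ry": 0, "rz": 0.08, "tx": 0, "ty": 0, "tz": 0.002, "fingers": -1},
    {"rx": 0, "ry": 0, "rz": 0.15, "tx": 0, "ty": 0, "tz": 0.004, "fingers": -1},
    {"rx": 0, "ry": 0, "rz": 0.18, "tx": 0, "ty": 0, "tz": 0.004, "fingers": -1},
    {"rx": 0, "ry": 0, "rz": 0.18, "tx": 0, "ty": 0, "tz": 0.004, "fingers": -1},
    {"rx": 0, "ry": 0, "rz": 0.18, "tx": 0, "ty": 0, "tz": 0.004, "fingers": -1}
  ]
}}

```text
time: 11.03
eef_pos: [451.1, 44.9, 144.1]
orientation: [-0.0, 0.969, 0.248, 0.002]
force: [-6.5, 3.9, 8.5]
gripper_width: 21.3
grip_force: 72.6
```

```bash
python3 - <<'E'
from h import *
s=env.state();print(s['eef_pos'],s['orientation'],s['force'],s['moment'])
S=env.camera('side');W=env.camera('wrist')
a=cv2.resize(S[150:210,160:240],(400,300),interpolation=cv2.INTER_CUBIC)
d=cv2.resize(W[130:310,160:400],(400,300))
cv2.imwrite('pics/m5.png',np.hstack([a,d]))
E
```

```text
[451.07989227  44.87241909 144.11273298] [-8.45829270e-05  9.68793488e-01  2.47859050e-01  2.24968628e-03] [-6.5310579   3.91083427  8.47554988] [ 1.52132585  2.773082   -0.13763385]
```

View pics/m5.png

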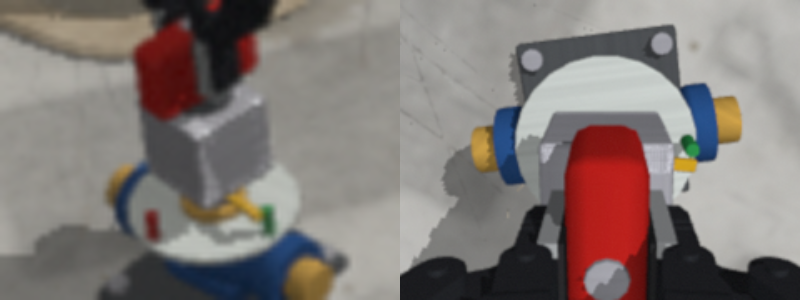

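The pointer is close to the green stud, but the twist moment is still just friction, so I turn a little further.

{"op": "arm_command", "data": {
  "steps": [
    {"rx": 0, "ry": 0, "rz": 0.05, "tx": 0, "ty": 0, "tz": 0.001, "fingers": -1},
    {"rx": 0, "ry": 0, "rz": 0.08, "tx": 0, "ty": 0, "tz": 0.001, "fingers": -1},
    {"rx": 0, "ry": 0, "rz": 0.08, "tx": 0, "ty": 0, "tz": 0.001, "fingers": -1},
    {"rx": 0, "ry": 0, "rz": 0.08, "tx": 0, "ty": 0, "tz": 0.001, "fingers": -1}
  ]
}}

```text
time: 11.47
eef_pos: [451.1, 44.9, 144.4]
orientation: [-0.0, 0.961, 0.278, 0.002]
force: [-7.4, 4.6, 9.0]
gripper_width: 21.1
grip_force: 72.7
```

```bash
python3 -c "
from rig import env
s=env.state();print(s['eef_pos'],s['force'],s['moment'],s['orientation'])"
```

```text
[451.07559855  44.94499307 144.38761799] [-7.43451435  4.61205013  9.00338595] [ 1.6897324   2.93102045 -0.40464299] [-1.20934686e-04  9.60568001e-01  2.78035666e-01  2.29553221e-03]
```

The twist moment rose to 0.40 N·m, so the stem is on the stop. I relax the side load and the grip, then open.

{"op": "arm_command", "data": {
  "steps": [
    {"rx": 0, "ry": 0, "rz": -0.02, "tx": -0.004, "ty": 0.003, "tz": 0, "fingers": -1},
    {"rx": 0, "ry": 0, "rz": -0.03, "tx": -0.009, "ty": 0.006, "tz": 0.003, "fingers": -1},
    {"rx": 0, "ry": 0, "rz": -0.03, "tx": -0.009, "ty": 0.006, "tz": 0.006, "fingers": -1},
    {"rx": 0, "ry": 0, "rz": -0.03, "tx": -0.009, "ty": 0.006, "tz": 0.006, "fingers": -1}
  ],
  "squeeze": 20
}}

```text
time: 11.8
eef_pos: [450.2, 45.4, 144.5]
orientation: [0.001, 0.964, 0.267, 0.003]
force: [5.1, -1.6, 1.5]
gripper_width: 21.3
grip_force: 71.7
```

```bash
python3 -c "
from rig import env
s=env.state();print(s['eef_pos'],s['force'],s['moment'],s['orientation'])"
```

```text
[450.21905448  45.36614147 144.51487273] [ 5.12610485 -1.56915538  1.54755989] [-0.63040478 -1.81907009 -0.11213012] [9.30152640e-04 9.63755324e-01 2.66770318e-01 2.89947345e-03]
```

{"op": "arm_command", "data": {
  "steps": [
    {"rx": 0, "ry": 0, "rz": 0, "tx": 0.003, "ty": -0.001, "tz": 0, "fingers": -1},
    {"rx": 0, "ry": 0, "rz": 0, "tx": 0.003, "ty": -0.001, "tz": 0, "fingers": -0.3},
    {"rx": 0, "ry": 0, "rz": 0, "tx": 0.003, "ty": -0.001, "tz": 0, "fingers": 0},
    {"rx": 0, "ry": 0, "rz": 0, "tx": 0.003, "ty": -0.001, "tz": 0, "fingers": 0.4},
    {"rx": 0, "ry": 0, "rz": 0, "tx": 0.003, "ty": -0.001, "tz": 0, "fingers": 0.4}
  ]
}}

```text
time: 12.22
eef_pos: [448.4, 45.4, 142.1]
orientation: [0.0, 0.964, 0.267, -0.001]
force: [-0.5, -0.2, -0.1]
gripper_width: 59.4
grip_force: 0.0
```

{"op": "arm_command", "data": {
  "steps": [
    {"rx": 0, "ry": 0, "rz": 0, "tx": 0, "ty": 0, "tz": 0, "fingers": 0.6},
    {"rx": 0, "ry": 0, "rz": 0, "tx": 0, "ty": 0, "tz": 0, "fingers": 0.6},
    {"rx": 0, "ry": 0, "rz": 0, "tx": 0, "ty": 0, "tz": 0, "fingers": 0.6}
  ]
}}

```text
time: 12.47
eef_pos: [448.7, 45.5, 142.5]
orientation: [0.0, 0.964, 0.267, -0.0]
force: [0.3, 0.1, -0.4]
gripper_width: 68.3
grip_force: 0.0
```

{"op": "arm_command", "data": {
  "steps": [
    {"rx": 0, "ry": 0, "rz": 0, "tx": 0, "ty": 0, "tz": 0.1, "fingers": 0.6},
    {"rx": 0, "ry": 0, "rz": 0, "tx": 0, "ty": 0, "tz": 0.25, "fingers": 0.6},
    {"rx": 0, "ry": 0, "rz": 0, "tx": 0, "ty": 0, "tz": 0.42, "fingers": 0.6},
    {"rx": 0, "ry": 0, "rz": 0, "tx": -0.1, "ty": 0, "tz": 0.58, "fingers": 0.6},
    {"rx": 0, "ry": 0, "rz": 0, "tx": -0.2, "ty": 0, "tz": 0.7, "fingers": 0.6}
  ]
}}

```text
time: 12.88
eef_pos: [408.7, 45.1, 284.9]
orientation: [0.0, 0.964, 0.266, 0.0]
force: [0.1, 0.1, 1.2]
gripper_width: 68.4
grip_force: 0.0
```

{"op": "arm_command", "data": {
  "steps": [
    {"rx": 0, "ry": 0, "rz": 0, "tx": 0, "ty": 0, "tz": 0, "fingers": 0.6},
    {"rx": 0, "ry": 0, "rz": 0, "tx": 0, "ty": 0, "tz": 0, "fingers": 0.6},
    {"rx": 0, "ry": 0, "rz": 0, "tx": 0, "ty": 0, "tz": 0, "fingers": 0.6}
  ]
}}

```text
time: 13.13
eef_pos: [408.7, 45.7, 282.1]
orientation: [-0.0, 0.964, 0.267, -0.0]
force: [0.5, 0.3, -1.8]
gripper_width: 68.4
grip_force: 0.0
```

```bash
python3 - <<'E'
from h import *
s=env.state();print(s['time'],s['eef_pos'],s['orientation'],s['force'])
S=env.camera('side');IW=env.camera_info('wrist');W=env.camera('wrist');T=env.camera('top')
IS=env.camera_info('side')
print('expected px side: top disc z170.4/ mouth z78.4', proj(IS,[[451,44,170.4],[451,44,78.4]]),'wrist',proj(IW,[[451,44,170.4],[451,44,57]]))
p=proj(IW,[451,44,110])[0];x=int(np.clip(p[0]-80,0,400));y=int(np.clip(p[1]-60,0,300));print('crop',x,y)
a=cv2.resize(S[140:215,160:260],(400,300),interpolation=cv2.INTER_CUBIC)
d=cv2.resize(W[y:y+120,x:x+160],(400,300),interpolation=cv2.INTER_CUBIC)
e=cv2.resize(T,(400,300));f=cv2.resize(S,(400,300))
cv2.imwrite('pics/m6.png',np.vstack([np.hstack([a,d]),np.hstack([e,f])]))
E
```

```text
13.1333 [408.66486468  45.72434742 282.06279902] [-2.40303590e-04  9.63699151e-01  2.66990378e-01 -1.65659288e-04] [ 0.47993443  0.32689074 -1.80152842]
expected px side: top disc z170.4/ mouth z78.4 [[197.85639917 154.81916238]
 [201.59318917 184.11010516]] wrist [[310.91264689 167.22952752]
 [302.65190845 154.18047109]]
crop 225 99
```

View pics/m6.png

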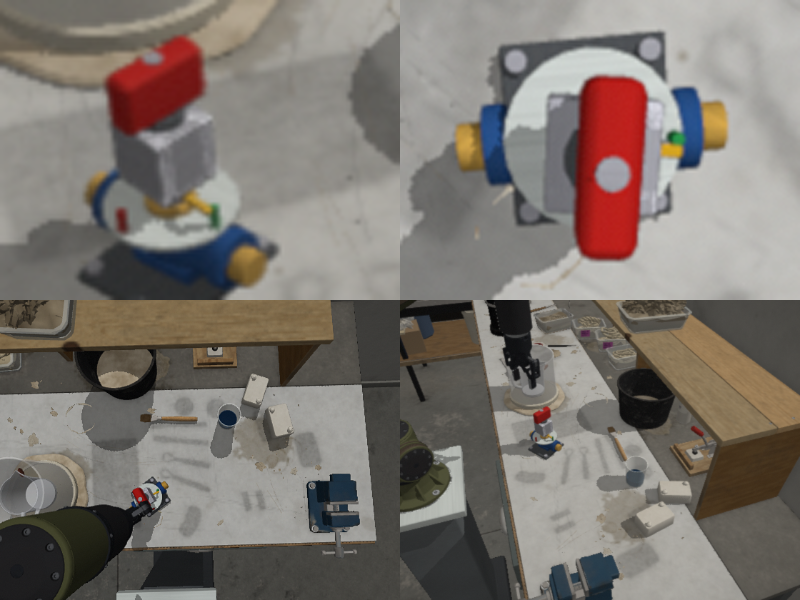

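The key's disc is at side pixel (197.8,154.5), against (197.9,154.8) expected for a fully seated key. The pointer is at the green stud and the bystanders are unmoved, so I hand in.

```bash
python3 -c "
from rig import env
print(env.sign_off())"
```

```text
the job is handed in; nothing more can be done
None
```

The valve is open with its yellow pointer at the green stop, the key is released and by the last pictures fully seated on the stem, and the job is handed in; `sign_off` gave no verdict.

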